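# Roll a drill core up into the inspection rest

### The arm

A 6-joint arm with a two-finger parallel gripper is mounted at the origin on the work surface. World frame = base frame: x ahead of the robot, y to its left, z up, the work surface at z = 0. Lengths are in m, angles in rad, forces in N, time in s.
With the tool pointing down it reaches from about 0.25 to 0.85 m from the base axis. Payload 12.5 kg.
Tool frame: the origin (TCP) lies midway between the tips of the shut fingers; the grasp point (between the pads) lies 19 mm behind it; z points along the fingers, y is the line along which they close (so a half turn about z gives the same grasp; the last joint's range is limited). The gripper opens to 93 mm and grips with 3 to 60 N. Pads are 15 mm wide; open, the fingers measure 128 mm over their backs; the gripper's body (75 mm by 188 mm) begins 65 mm behind the grasp point.
Start: joints at [1.17, 0.351, 1.652, -0, 1.139, -0.085], TCP at [0.171, 0.523, 0.219] pointing down, gripper open.
Joint ranges: [-2.75, 2.75], [-0.79, 2.1], [0.01, 2.65], [-1.57, 4.71], [0.07, 3.14], [-2.87, 2.87]. Speed limits (rad/s): [2.22, 2.22, 2.79, 3.14, 3.14, 3.14].

### API

Orientations are given as [roll, pitch, yaw] about the fixed x, y, z axes, in that order (R = Rz(yaw) Ry(pitch) Rx(roll)).
In Python, from station import get_state, get_image, close_job gives the robot as it stands.
- The arm moves only by the shell command python3 -m creep 'ROWS' [OPENING] [FORCE]. ROWS is JSON, a list of rows, each an object with "slide": the shift along the world's x, y, z in cm, a list of three; "roll": the turn about the world's z in rad. A call has 1 to 8 rows; each row shifts and turns the commanded pose from where the row before left it; what a row does not reach is not made up. A row lasts 1/8 s, in which the tool goes at most 62.5 mm and 10.7 degrees, less where a joint would pass 70% of its speed; a pose out of reach is approached as far as the arm can. A call with a gripper value outside its range is refused whole. OPENING is the finger opening in cm, from 0 to 9.3, set as the call begins (- or left out, the last holds). The fingers move at their own pace and stop on an object; FORCE is the grip in N (left out, the last holds). Time passes only in rows, so rows that do not move let the fingers close. It gives the time, the measured TCP pose, the force, the opening and the grip force at its end, in the units of the state.
- get_state(): the state, without advancing time (a new reading comes with each control period).
- get_image(name): name is "scene" or "top" or "wrist"; returns a dict with "color" (480x640x3 uint8, red, green, blue), "depth" (480x640 float32, m along the optical axis (not along the pixel's ray), 0 where there is no reading), "K" (3x3 intrinsics, pixels), "D" ([k1, k2, p1, p2, k3] as OpenCV has them; the pictures are not rectified), "position" and "rotation" of the camera in the world. Camera axes: x right, y up, looking along -z (the intrinsics and any distortion apply to the point x, -y, -z); pixel columns grow to the right and rows downward; lengths in m; the calibration is good to about 2 mm. A picture is of the moment at which its call begins.
- close_job(): hands the job in; it is judged then, once.
The state is a dict: "time": time; "joint_pos": joint angles; "dq": joint speeds; "effort": joint torques, N m; "position": TCP position; "tcp_rot": TCP orientation; "force": force on the tool from outside, world axes, zero at the start; "wrist_torque": the same for the moment, N m; "grip_width": finger opening in m; "grasp_force": force on a finger pad.
Only numpy, scipy, OpenCV 4.12 (cv2) and the standard library are available. Lean on these libraries where they do the work, as an engineer would, in place of code of your own. Each camera call takes 0.05 s, during which the arm holds its last target. There are 200 camera calls.

### The job

Push the lying drill core slowly up the ramp of the wooden inspection rest with the fingertips, over the crest and into the seat, so that it lies against the stop board, then leave it there with the hand clear. Keep it rolling or sliding on the surface, without gripping or lifting it, and never let it run ahead or roll back down. Leave the jar, the grey box, the short standing core and the brush where they are.

Things in the scene. Friction and masses are not known exactly. Their poses are not given: they have to be found in the camera images.
- core_center (a point): Centre of the drill core: a plain grey smooth-cut stone cylinder, 44 mm in diameter and 100 mm long, 0.27 to 0.53 kg, lying loose on the table just in front of the foot of the ramp, its centre 22 mm above the table. This point's x axis runs along the cylinder's axis (roughly along the rest's y, up to about 10 degrees off at the start); its y and z axes turn with it as it rolls.
- rest: Inspection rest, a fixed wooden ramp. Origin on the table, middle of the ramp's foot edge; x level, up-ramp (away from the robot, up to 35 degrees either side), y across, z up. The ramp starts at table height and climbs at 10 degrees to a crest at x = 120 mm, 21 mm high. It is 170 mm wide between two side rails, 12 mm wide, 8 mm above the ramp. The core can roll back from anywhere on it.
- home (a point): Where the core's centre is when home in the rest: x = 138, y = 0, z = 39 mm in the rest's frame, same axes. Behind the crest the floor drops 2.7 mm into a seat sloping down at 4 degrees to the vertical stop board (near face 22 mm beyond this point, top 56 mm above the table; rails here 31 mm). Once over the crest the core settles here by itself and stays. It may lie anywhere between the rails (up to 35 mm off the middle).
- slope (a point): Same point as the rest's origin, but with axes tilted by 10 degrees: x runs up along the ramp's surface, z square to it. The core's centre is 22 mm above this plane all the way up the ramp.
- jar: Bystander: loose jar with white cap, 60 mm in diameter, 55 mm tall, beside the rest. Origin at the centre of its underside.
- box: Bystander: loose open grey box, 60 x 60 x 50 mm tall, beside the rest. Origin at the centre of its underside.
- stub: Bystander: short piece of reddish core standing on end, 38 mm in diameter, 55 mm tall, beside the rest. Origin at the centre of its underside.
- brush: Bystander: brush lying on the table beyond the stop board, roughly parallel to it. Origin under its middle.
Things that resemble listed ones, but are neither listed nor needed, are in the scene too. Of the things that look like the part that bears core_center, take the one that is farthest from the robot's base at the start.

How it is judged:
On the way, in this order (a step that is already met when the one before it is completed fails the run):
1. the core is part-way up the ramp, lying on it (x of core_center in the frame of rest between 0.03 and 0.1 m and z of core_center in the frame of slope below 0.028 m and y of core_center in the frame of rest between -0.038 and 0.038 m), for 0.1 s.
2. the core lies in the seat against the stop board (x of core_center in the frame of rest between 0.134 and 0.142 m and y of core_center in the frame of rest between -0.038 and 0.038 m and z of core_center in the frame of rest between 0.035 and 0.043 m and angle between the x axis of core_center and the y axis of rest, either way round below 0.1 rad), for 0.2 s.
At the end, for the whole second after the job is handed in: The core lies at rest in the seat against the stop board: its centre within 4 mm of the home place along the ramp and in height, between the side rails (within 38 mm of the middle), its axis within 0.1 rad of the stop board; the bystanders are within 20 mm of where they stood (all of step 2 and linear speed of core below 0.01 m/s and angular speed of core below 0.3 rad/s and distance of each of jar, box, stub, brush from where it was at the start of the episode below 0.02 m); the robot touches nothing.
It fails at once if the core is lifted or carried (10 mm or more off table and ramp) (z of core_center in the frame of rest above 0.032 m and z of core_center in the frame of slope above 0.032 m).
It fails at once if the core runs away or rolls back (faster than 0.3 m/s on the ramp) (linear speed of core above 0.3 m/s and x of core_center in the frame of rest between 0 and 0.115 m).
It fails at once if the core is squeezed or rammed (over 40 N from the fingers) (contact force between the fingers and core above 40 N).
It fails at once if a bystander is disturbed (moved over 20 mm) (distance of any of jar, box, stub, brush from where it was at the start of the episode above 0.02 m).
It also fails if it takes over 42 s, if anything falls off the work surface, if the arm or the gripper's body presses on something with over 40 N, if the wrist force passes 120 N, or if a joint passes its speed limit or range.

## Working session

There is one attempt and no reset: what is moved stays moved. The work goes in short steps, Python scripts to look and compute and a shell command to move; the robot and the scene stay as the last step left them, time stands still between calls to the robot, and variables do not carry over. Pictures are saved under pics/ and viewed, at most 10 in all, crops included, and the job is handed in when it is done.

```bash
mkdir -p pics; ls; cat > h.py <<'E'
import numpy as np,cv2
from station import get_state,get_image,close_job
def pts(im):
    """world points per pixel from depth"""
    h,w=im["depth"].shape
    v,u=np.mgrid[:h,:w]
    n=cv2.undistortPoints(np.stack([u,v],-1).reshape(-1,1,2).astype(np.float32),np.array(im["K"]),np.array(im["D"])).reshape(h,w,2)
    d=im["depth"]
    c=np.stack([n[...,0]*d,-n[...,1]*d,-d],-1)
    return c@np.array(im["rotation"]).T+np.array(im["position"])
E
python3 - <<'E'
from h import *
for n in("top","scene"):
    im=get_image(n);cv2.imwrite(f"pics/{n}0.png",im["color"][...,::-1]);np.savez(f"{n}0.npz",**im)
    print(n,im["position"],np.round(im["rotation"],2).tolist(),np.isfinite(im["depth"]).mean(),(im["depth"]>0).mean())
s=get_state();print(s)
E
```

```text
pics
top [0.4317526  0.02864375 0.80061735] [0.19, 0.0, -1.54] 1.0 0.9961002604166667
scene [ 1.25052075 -0.00923144  0.62244675] [0.86, -0.01, 1.49] 1.0 0.9957845052083333
{'time': 0.1, 'joint_pos': array([ 1.17042091e+00,  3.51191810e-01,  1.65235679e+00,  2.41418665e-05,
        1.13910722e+00, -8.46069243e-02]), 'dq': array([ 0.00013034,  0.00021857, -0.00302667, -0.00015326, -0.00034808,
        0.0004488 ]), 'effort': array([ 5.49978085e-04, -4.98022842e+01, -2.85712498e+01,  7.00426544e-02,
        2.38441781e-02, -3.36349649e-05]), 'position': array([0.17065246, 0.52252747, 0.21815134]), 'tcp_rot': array([-3.14053514e+00, -1.11681732e-04,  2.82581399e+00]), 'force': array([ 0.12733154, -0.34447922,  0.63459592]), 'wrist_torque': array([ 0.05173537,  0.01856585, -0.01448815]), 'grasp_force': 0.0, 'grip_width': 0.09341157485818342}
```

View pics/top0.png

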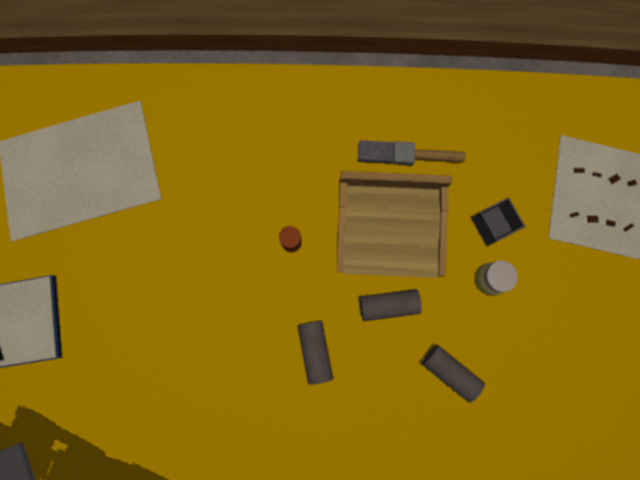

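View pics/scene0.png

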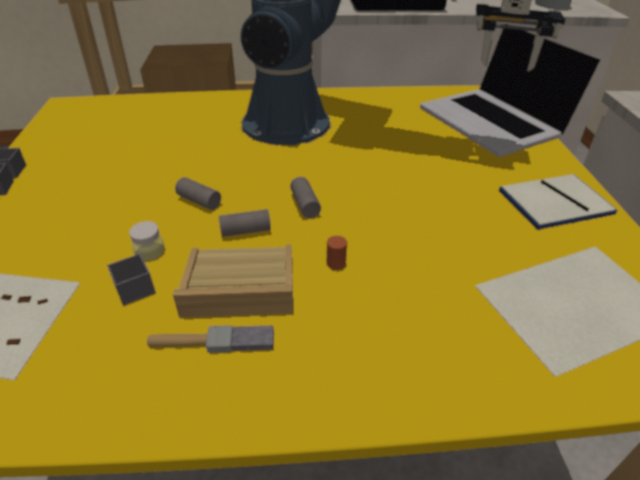

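The top view shows the rest with its stop board at about (395,180) and its foot edge running (338,272) to (443,276). The target core is at (390,305), with look-alikes at (316,352) and (453,373). The jar is at (498,278), the box at (498,222), the stub at (290,238) and the brush at (410,153).

```bash
python3 - <<'E'
from h import *
im=dict(np.load("top0.npz"));P=pts(im);c=im["color"]
hsv=cv2.cvtColor(c,cv2.COLOR_RGB2HSV)
for p in[(338,272),(443,276),(341,180),(450,184),(345,268),(438,270),(390,305),(316,352),(453,373),(498,278),(498,222),(290,238),(200,400)]:
    print(p,np.round(P[p[1],p[0]],4),hsv[p[1],p[0]])
# core: low saturation
def core(u,v):
    m=np.zeros(c.shape[:2],bool);m[v-30:v+26,u-45:u+45]=1
    m&=(hsv[...,1]<110)
    n,l,st,ce=cv2.connectedComponentsWithStats(m.astype(np.uint8));k=l[v,u]
    q=P[l==k]; q=q[(q[:,2]>.012)]
    r=cv2.minAreaRect(q[:,:2].astype(np.float32)*1000);print("core",r,np.percentile(q[:,2],[5,50,95]),len(q))
    b=cv2.boxPoints(r);e=max([b[1]-b[0],b[2]-b[1]],key=np.linalg.norm);print(np.degrees(np.arctan2(e[1],e[0])))
core(390,305)
# rest: wood: hue mask in region
m=np.zeros(c.shape[:2],bool);m[168:282,330:458]=1
m&=(hsv[...,1]<190)
n,l,st,ce=cv2.connectedComponentsWithStats(m.astype(np.uint8));k=1+np.argmax(st[1:,4]);q=P[l==k]
r=cv2.minAreaRect(q[:,:2].astype(np.float32)*1000);print("rest",r,cv2.boxPoints(r),len(q))
E
```

```text
Traceback (most recent call last):
  File "h.py", line 10, in pts
    return c@np.array(im["rotation"]).T+np.array(im["position"])
           ~~~~~~~~~~~~~~~~~~~~~~~~~~~~^~~~~~~~~~~~~~~~~~~~~~~~~
ValueError: operands could not be broadcast together with shapes (480,640) (3,)
```

```bash
sed -i 's/np.array(im\["rotation"\]).T/Rotation.from_euler("xyz",im["rotation"]).as_matrix().T/; 1a from scipy.spatial.transform import Rotation' h.py
python3 - <<'E'
from h import *
im=dict(np.load("top0.npz"));P=pts(im);c=im["color"]
hsv=cv2.cvtColor(c,cv2.COLOR_RGB2HSV)
for p in[(338,272),(443,276),(341,180),(450,184),(345,268),(438,270),(390,305),(316,352),(453,373),(498,278),(498,222),(290,238),(200,400)]:
    print(p,np.round(P[p[1],p[0]],4),hsv[p[1],p[0]])
def core(u,v):
    m=np.zeros(c.shape[:2],bool);m[v-30:v+26,u-45:u+45]=1
    m&=(hsv[...,1]<110)
    n,l,st,ce=cv2.connectedComponentsWithStats(m.astype(np.uint8));k=l[v,u]
    q=P[l==k]; q=q[(q[:,2]>.012)]
    r=cv2.minAreaRect(q[:,:2].astype(np.float32)*1000);print("core",r,np.percentile(q[:,2],[5,50,95]),len(q))
    b=cv2.boxPoints(r);e=max([b[1]-b[0],b[2]-b[1]],key=np.linalg.norm);print(np.degrees(np.arctan2(e[1],e[0])))
core(390,305)
m=np.zeros(c.shape[:2],bool);m[168:282,330:458]=1
m&=(hsv[...,1]<190)
n,l,st,ce=cv2.connectedComponentsWithStats(m.astype(np.uint8));k=1+np.argmax(st[1:,4]);q=P[l==k]
r=cv2.minAreaRect(q[:,:2].astype(np.float32)*1000);print("rest",r,cv2.boxPoints(r),len(q))
E
```

```text
(338, 272) [ 5.336e-01 -6.500e-03  1.000e-04] [ 23 255 138]
(443, 276) [ 0.5306 -0.1945  0.0037] [ 22 224 123]
(341, 180) [ 0.6921 -0.0073  0.0417] [ 17 162  52]
(450, 184) [ 0.6876 -0.1987  0.0497] [ 23 255 109]
(345, 268) [0.4318 0.0286 0.8006] [ 20 131 130]
(438, 270) [ 0.5409 -0.1851  0.0059] [ 18 141  96]
(390, 305) [ 0.4747 -0.0928  0.0433] [15 45 79]
(316, 352) [0.3946 0.0292 0.0432] [12 42 79]
(453, 373) [ 0.3655 -0.197   0.0429] [12 44 76]
(498, 278) [ 0.5229 -0.2737  0.0554] [ 15  42 147]
(498, 222) [ 0.6333 -0.3006  0.0018] [171  25  71]
(290, 238) [0.5825 0.0781 0.0549] [  9 198 116]
(200, 400) [ 0.3046  0.2275 -0.0025] [ 23 255 150]
core ((468.59527587890625, -55.13506317138672), (42.234066009521484, 178.1049346923828), 10.397834777832031) [0.03225024 0.04147924 0.04542057] 1406
-79.602165
rest ((572.9957275390625, -96.08221435546875), (210.75, 312.4245910644531), 82.55573272705078) [[ 404.44754  -180.32991 ]
 [ 714.2388   -220.80818 ]
 [ 741.54395   -11.834518]
 [ 431.7527     28.643753]] 11175
```

```bash
cat > meas.py <<'E'
from h import *
def rect(q):
    r=cv2.minAreaRect(q[:,:2].astype(np.float32)*1000);b=cv2.boxPoints(r);e=max([b[1]-b[0],b[2]-b[1]],key=np.linalg.norm)
    return np.round(r[0],1),np.round(r[1],1),round(float(np.degrees(np.arctan2(e[1],e[0])))%180,2)
E
python3 - <<'E'
from meas import *
im=dict(np.load("top0.npz"));P=pts(im);c=im["color"];ok=im["depth"]>0
hsv=cv2.cvtColor(c,cv2.COLOR_RGB2HSV)
m=ok&(hsv[...,1]<110)&(P[...,2]>.012);m[:278]=0;m[335:]=0;m[:,:350]=0;m[:,430:]=0
q=P[m];print("core",rect(q),len(q))
top=q[q[:,2]>.041];print("crown mean",top.mean(0))
m=ok.copy();m[:165]=0;m[290:]=0;m[:,:325]=0;m[:,465:]=0
m&=P[...,2]>.006; m&=P[...,0]>.515
m&=(hsv[...,1]<215)
b=m&(P[...,2]>.052);print("board top",rect(P[b]),b.sum())
print("rest",rect(P[m]),m.sum())
# ramp plane fit
g=ok.copy();g[:200]=0;g[270:]=0;g[:,:355]=0;g[:,430:]=0;q=P[g]
for i in range(5):
    A=np.c_[q[:,:2],np.ones(len(q))];s=np.linalg.lstsq(A,q[:,2],rcond=None)[0];r=abs(A@s-q[:,2]);q=q[r<max(.0015,2*r.std())] if i<4 else q
print("slope",np.degrees(np.arctan(np.hypot(*s[:2]))),"dir",np.degrees(np.arctan2(s[1],s[0])),"foot x at y=-.1",(-s[2]+.1*s[1])/s[0],len(q))
E
```

```text
core (array([476. , -94.7]), array([40.1, 97.8]), 98.84) 1400
crown mean [ 0.47637715 -0.0948456   0.04346136]
board top (array([ 695.8, -102.6]), array([192.8,  15.3]), 88.63) 887
rest (array([ 635.2, -102.5]), array([194.8, 204.7]), 179.15) 9520
slope 9.435875549774853 dir -0.9714732042271351 foot x at y=-.1 0.522974967897976 3167
```

```bash
python3 -m creep '[{"slide":[1.8,-4.4,0],"roll":0.021},{"slide":[1.8,-4.4,0],"roll":0.021},{"slide":[1.8,-4.4,0],"roll":0.021},{"slide":[1.8,-4.4,0],"roll":0.021},{"slide":[1.8,-4.4,0],"roll":0.021},{"slide":[1.8,-4.4,0],"roll":0.021},{"slide":[1.8,-4.4,0],"roll":0.021},{"slide":[1.8,-4.4,0],"roll":0.021}]' 6
python3 -m creep '[{"slide":[1.8,-4.4,0],"roll":0.021},{"slide":[1.8,-4.4,0],"roll":0.021},{"slide":[1.8,-4.4,0],"roll":0.021},{"slide":[1.8,-4.4,0],"roll":0.021},{"slide":[1.8,-4.4,0],"roll":0.021},{"slide":[1.8,-4.4,0],"roll":0.021},{"slide":[0,0,0]}]'
```

```text
time: 1.1
position: [0.315, 0.1694, 0.2186]
tcp_rot: [3.142, 0.0, 2.995]
force: [0.0, 0.7, 0.0]
grip_width: 0.0598
grasp_force: 0.0validation failed for argument at $[6]...
```

The last row needs its "roll" as well, so I'll resend that call.

```bash
python3 -m creep '[{"slide":[1.8,-4.4,0],"roll":0.021},{"slide":[1.8,-4.4,0],"roll":0.021},{"slide":[1.8,-4.4,0],"roll":0.021},{"slide":[1.8,-4.4,0],"roll":0.021},{"slide":[1.8,-4.4,0],"roll":0.021},{"slide":[1.8,-4.4,0],"roll":0.021},{"slide":[0,0,0],"roll":0},{"slide":[0,0,0],"roll":0}]'
```

```text
time: 2.1
position: [0.4223, -0.0928, 0.2183]
tcp_rot: [3.141, -0.001, 3.119]
force: [-0.8, -0.5, 0.7]
grip_width: 0.0602
grasp_force: 0.0
```

```bash
python3 -m creep '[{"slide":[0,-0.1,-4.5],"roll":0},{"slide":[0,-0.1,-4.5],"roll":0},{"slide":[0,-0.1,-4.5],"roll":0},{"slide":[0,-0.1,-4],"roll":0},{"slide":[0,0,-2],"roll":0},{"slide":[0,0,-1],"roll":0},{"slide":[0,0,0],"roll":0}]'
python3 - <<'E'
from h import *
im=get_image("top");a=im["color"][...,::-1]
b=get_image("wrist")["color"][...,::-1]
cv2.imwrite("pics/a1.png",np.hstack([cv2.resize(a[150:430,250:530],(400,400)),cv2.resize(b,(400,300))[:, :] if 0 else cv2.resize(b,(400,400))]))
E
```

```text
time: 2.98
position: [0.4227, -0.0966, 0.0137]
tcp_rot: [3.141, -0.0, 3.121]
force: [0.7, -0.4, -0.9]
grip_width: 0.0602
grasp_force: 0.0
```

View pics/a1.png

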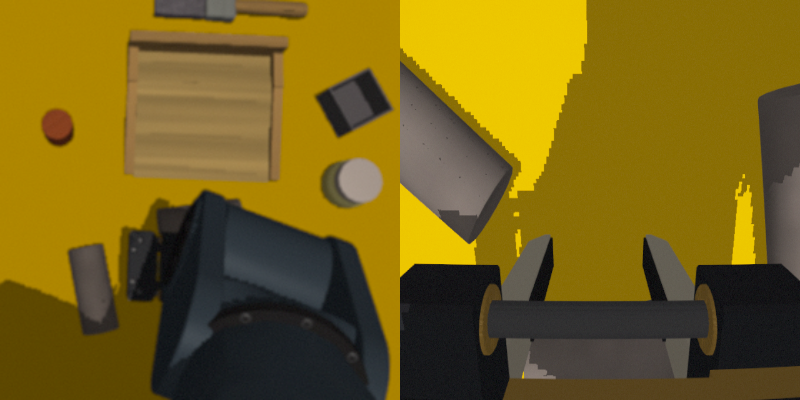

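The hand is down behind the core, both fingertips clear of the look-alikes. The wrist view shows the core just ahead of the fingers, at about (610,365). I'll start pushing slowly.

```bash
python3 -m creep '[{"slide":[0.5,0,-0.1],"roll":0},{"slide":[0.4,0,0],"roll":0},{"slide":[0.3,0,0],"roll":0},{"slide":[0.3,0,0],"roll":0},{"slide":[0.3,0,0],"roll":0},{"slide":[0.3,0,0],"roll":0},{"slide":[0.3,0,0],"roll":0},{"slide":[0.3,0,0],"roll":0}]'
cat > look.py <<'E'
from meas import *;import sys
im=get_image("scene");P=pts(im);c=im["color"];ok=im["depth"]>0
hsv=cv2.cvtColor(c,cv2.COLOR_RGB2HSV);o=np.array([.528,-.100,0]);a=np.radians(-1.1)
Q=(P-o)@np.array([[np.cos(a),-np.sin(a),0],[np.sin(a),np.cos(a),0],[0,0,1]])
m=ok&(hsv[...,1]<110)&(Q[...,2]>.012)&(Q[...,2]<.075)&(Q[...,0]>-.085)&(Q[...,0]<.155)&(abs(Q[...,1])<.075)
n,l,st,_=cv2.connectedComponentsWithStats(m.astype(np.uint8));k=1+np.argmax(st[1:,4]);q=Q[l==k]
# circle fit in x-z with axis tilt: |(x+t*y-x0, z-z0)|=22mm
from scipy.optimize import least_squares
s=least_squares(lambda p:np.hypot(q[:,0]+p[2]*q[:,1]-p[0],q[:,2]-p[1])-.022,[np.median(q[:,0])-.01,np.median(q[:,2])-.01,0],loss="soft_l1",f_scale=.001).x
print("core in rest: x %.4f z %.4f tilt %.3f"%tuple(s),"y ext",np.percentile(q[:,1],[1,99]).round(4),len(q),"z-ramp",round(s[1]-.1763*s[0],4))
if len(sys.argv)>1:cv2.imwrite(sys.argv[1],cv2.resize(c[150:370,120:400,::-1],(700,550)))
E
python3 look.py pics/s1.png
```

```text
time: 4.08
position: [0.45, -0.0972, 0.0126]
tcp_rot: [-3.142, -0.0, 3.12]
force: [-0.6, -0.1, 0.1]
grip_width: 0.0602
grasp_force: 0.1
core in rest: x 0.1045 z -0.0005 tilt 0.008 y ext [-0.0732  0.0734] 1570 z-ramp -0.0189
```

View pics/s1.png

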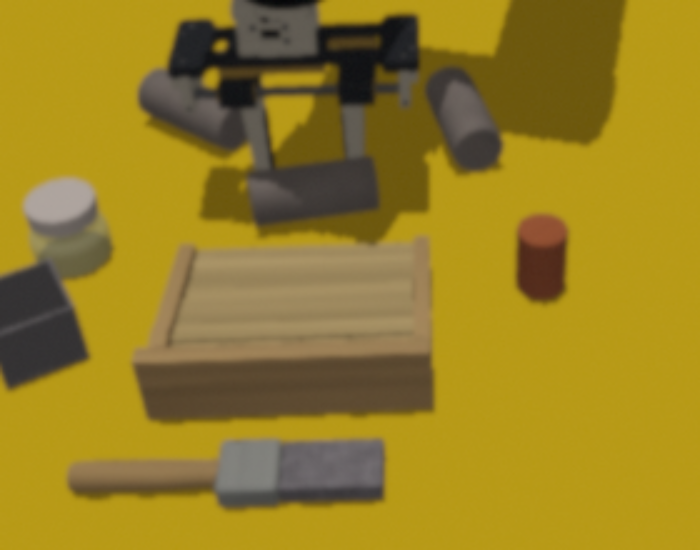

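The picture shows the core touching both fingers, at about (315,190), just before the foot edge at y≈245. The mask caught wood instead of the core, so I'm tightening it and pushing on.

```bash
sed -i 's/<110)&/<80)\&/' look.py
python3 -m creep '[{"slide":[0.3,0,0],"roll":0},{"slide":[0.3,0,0],"roll":0},{"slide":[0.3,0,0],"roll":0},{"slide":[0.3,0,0],"roll":0},{"slide":[0.3,0,0],"roll":0},{"slide":[0.3,0,0],"roll":0}]'
python3 look.py
```

```text
time: 4.88
position: [0.468, -0.0972, 0.0126]
tcp_rot: [-3.142, 0.0, 3.12]
force: [-0.4, 0.2, 0.0]
grip_width: 0.0597
grasp_force: 0.1
core in rest: x -0.0220 z 0.0235 tilt 0.146 y ext [-0.0412  0.0584] 1292 z-ramp 0.0274
```

```bash

python3 -m creep '[{"slide":[0.3,0,0],"roll":0},{"slide":[0.3,0,0],"roll":0},{"slide":[0.3,0,0.1],"roll":0},{"slide":[0.3,0,0],"roll":0},{"slide":[0.3,0,0.1],"roll":0},{"slide":[0.3,0,0],"roll":0},{"slide":[0.3,0,0.1],"roll":0},{"slide":[0.3,0,0],"roll":0}]'
python3 look.py pics/s2.png
```

```text
time: 5.92
position: [0.4919, -0.0972, 0.0157]
tcp_rot: [-3.142, -0.0, 3.12]
force: [-1.8, 0.3, 0.6]
grip_width: 0.0602
grasp_force: 0.7
core in rest: x 0.0015 z 0.0239 tilt 0.150 y ext [-0.0397  0.0628] 1333 z-ramp 0.0236
```

View pics/s2.png

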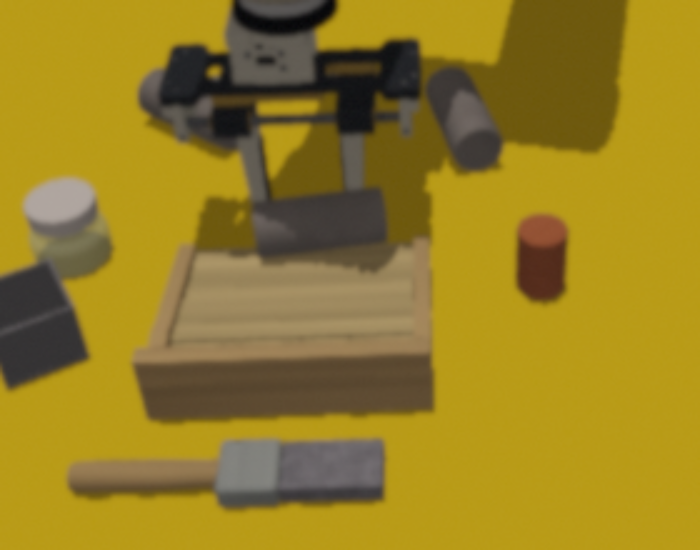

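```bash

python3 -m creep '[{"slide":[0.3,0,0],"roll":0},{"slide":[0.3,0,0.1],"roll":0},{"slide":[0.3,0,0],"roll":0},{"slide":[0.3,0,0.1],"roll":0},{"slide":[0.3,0,0],"roll":0},{"slide":[0.3,0,0.1],"roll":0},{"slide":[0.3,0,0],"roll":0},{"slide":[0.3,0,0.1],"roll":0}]'
python3 look.py pics/s3.png
```

```text
time: 6.98
position: [0.5159, -0.0972, 0.0196]
tcp_rot: [3.142, -0.0, 3.12]
force: [-3.3, -0.4, 0.8]
grip_width: 0.06
grasp_force: 1.4
core in rest: x 0.0181 z 0.0263 tilt -0.012 y ext [-0.0388  0.0634] 1364 z-ramp 0.0231
```

View pics/s3.png

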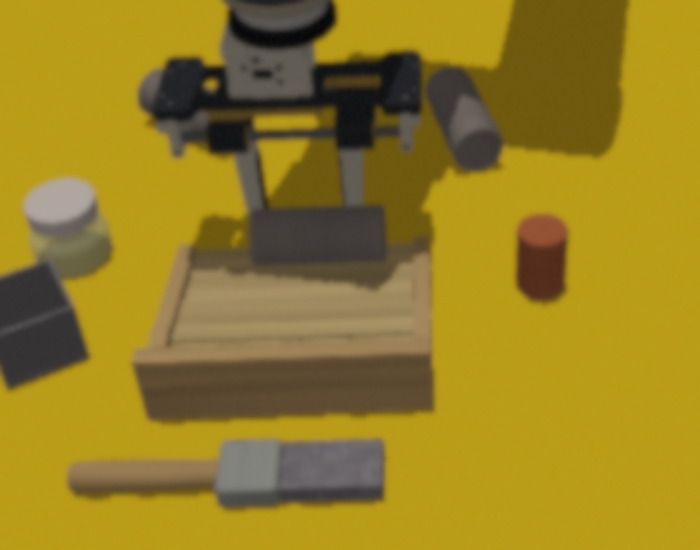

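The core is square against the fingers on the ramp (tilt about 0.01, image position (318,235)). I'll carry on up.

```bash

python3 -m creep '[{"slide":[0.4,0,0.07],"roll":0},{"slide":[0.4,0,0.07],"roll":0},{"slide":[0.4,0,0.07],"roll":0},{"slide":[0.4,0,0.07],"roll":0},{"slide":[0.4,0,0.07],"roll":0},{"slide":[0.4,0,0.07],"roll":0},{"slide":[0.4,0,0.07],"roll":0},{"slide":[0.4,0,0.07],"roll":0}]'
python3 look.py
python3 -m creep '[{"slide":[0.4,0,0.07],"roll":0},{"slide":[0.4,0,0.07],"roll":0},{"slide":[0.4,0,0.07],"roll":0},{"slide":[0.4,0,0.07],"roll":0},{"slide":[0.4,0,0.07],"roll":0},{"slide":[0.4,0,0.07],"roll":0},{"slide":[0.4,0,0.07],"roll":0},{"slide":[0.4,0,0.07],"roll":0}]'
python3 look.py
```

```text
time: 8.02
position: [0.5481, -0.0972, 0.0253]
tcp_rot: [-3.142, 0.0, 3.12]
force: [-2.2, -0.7, 0.8]
grip_width: 0.06
grasp_force: 1.4
core in rest: x 0.0506 z 0.0316 tilt -0.006 y ext [-0.0374  0.0641] 1459 z-ramp 0.0227
time: 9.07
position: [0.5801, -0.0972, 0.0309]
tcp_rot: [-3.142, 0.0, 3.12]
force: [-2.9, -0.6, 1.2]
grip_width: 0.0597
grasp_force: 1.4
core in rest: x 0.0827 z 0.0369 tilt -0.006 y ext [-0.037   0.0646] 1584 z-ramp 0.0223
```

```bash

python3 -m creep '[{"slide":[0.4,0,0.07],"roll":0},{"slide":[0.4,0,0.07],"roll":0},{"slide":[0.4,0,0.07],"roll":0},{"slide":[0.4,0,0.07],"roll":0},{"slide":[0.4,0,0.07],"roll":0},{"slide":[0.4,0,0.07],"roll":0},{"slide":[0.4,0,0.07],"roll":0},{"slide":[0.3,0,0.05],"roll":0}]'
python3 look.py
python3 -m creep '[{"slide":[0.2,0,0],"roll":0},{"slide":[0.2,0,0],"roll":0},{"slide":[0.2,0,0],"roll":0},{"slide":[0.2,0,0],"roll":0},{"slide":[0,0,0],"roll":0},{"slide":[0,0,0],"roll":0}]'
python3 look.py pics/s4.png
```

```text
time: 10.12
position: [0.6111, -0.0972, 0.0363]
tcp_rot: [-3.142, 0.0, 3.12]
force: [-2.7, -0.2, 1.6]
grip_width: 0.06
grasp_force: 1.4
core in rest: x 0.1139 z 0.0423 tilt -0.005 y ext [-0.0373  0.0646] 1661 z-ramp 0.0222
time: 10.92
position: [0.6189, -0.0972, 0.0362]
tcp_rot: [-3.142, 0.0, 3.12]
force: [0.3, 0.2, 0.3]
grip_width: 0.0594
grasp_force: 0.0
core in rest: x 0.1405 z 0.0388 tilt -0.007 y ext [-0.0345  0.0646] 715 z-ramp 0.014
```

View pics/s4.png

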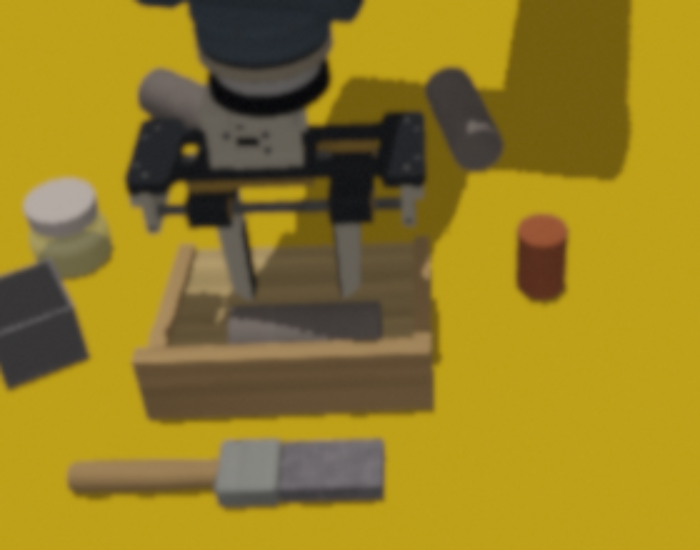

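The core lies in the seat against the stop board, at about (305,320), with the fingers clear behind it. I'll back off and lift away, then check.

```bash

python3 -m creep '[{"slide":[-1,0,0.5],"roll":0},{"slide":[-1.5,0,2],"roll":0},{"slide":[-2,0,4],"roll":0},{"slide":[-3,0,5],"roll":0},{"slide":[-4,0,4],"roll":0},{"slide":[-4,0,2],"roll":0},{"slide":[0,0,0],"roll":0},{"slide":[0,0,0],"roll":0}]'
python3 look.py; python3 -m creep '[{"slide":[0,0,0],"roll":0},{"slide":[0,0,0],"roll":0},{"slide":[0,0,0],"roll":0},{"slide":[0,0,0],"roll":0}]'; python3 look.py pics/s5.png
```

```text
time: 11.98
position: [0.4639, -0.0973, 0.2113]
tcp_rot: [-3.141, 0.001, 3.12]
force: [-0.2, -0.3, 0.1]
grip_width: 0.0601
grasp_force: 0.0
core in rest: x 0.1403 z 0.0389 tilt -0.000 y ext [-0.0338  0.0641] 701 z-ramp 0.0142
time: 12.52
position: [0.4638, -0.0972, 0.2111]
tcp_rot: [3.142, -0.0, 3.12]
force: [0.7, -0.3, -0.9]
grip_width: 0.0602
grasp_force: 0.0
core in rest: x 0.1402 z 0.0389 tilt 0.003 y ext [-0.0344  0.0641] 713 z-ramp 0.0141
```

View pics/s5.png

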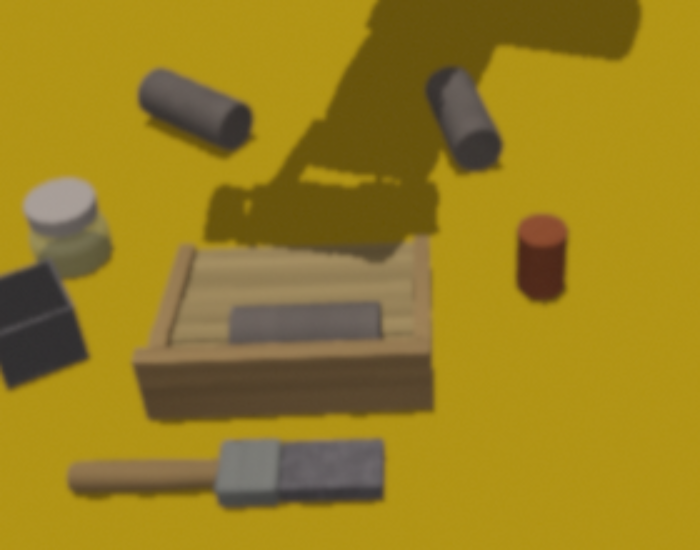

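The core is still at (305,322), parallel to the stop board. The bystanders haven't moved and the hand is clear.

```bash
python3 -c "from station import close_job;print(close_job())"
```

```text
the job is handed in; nothing more can be done
None
```

The core was pushed up the ramp and over the crest, and now lies at rest in the seat against the stop board with the hand clear and the bystanders unmoved; the job is handed in, but no verdict came back.

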